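# Tip the T-nuts into the empty cell of the spares tray

### The job

Refill the spares tray: pick up the small black scoop that holds two steel T-nuts by its upright handle, carry it over the tray and tip it so that both nuts land in the tray's one empty cell. Do not touch the nuts with the gripper. Then stand the scoop upright on the bench beside the tray and let go of it.

Things in the scene. Friction and masses are not known exactly. Their poses are not given: they have to be found in the camera images.
- scoop: Black scoop holding the nuts, 0.12 kg. Origin on the bench, z up, open lip at -x. In mm: floor 3 thick, x -40 (lip, no wall) to 30, y -25 to 25; side walls (3) and back wall 24 high. Handle post behind: centre x 42, y 0; 16 thick (x), 24 wide (y), up to z 105. Nuts stay while level, slide off by about 25 deg of tip; 45 deg empties it. The wide flat empty scoop is not it.
- empty_cell (a point): Centre of the empty cell's floor, 4 mm above the bench; x, y along the dividers, z up. White 2 x 2 tray, fixed, 172 x 172 mm, 35 mm high; cells 80 x 80 mm inside; walls and dividers 4 mm thick, all 31 mm above the cell floor. Tray centre at x -42, y -42 mm from here; the other cells hold screws, rubber rollers, bushes. The tray may be turned any way round.
- nut_a: A steel T-nut lying in the scoop's pan, 20 x 16 x 6 mm with a rib 9 mm wide on top, 11 mm high in all, 20 g. Origin at the centre of its underside.
- nut_b: The second T-nut, same as the first.
Not all that is in view belongs to the job. Leave any orange look-alike of the scoop alone. What is shaped like the nut_a but red or yellow is not meant.

How it is judged:
On the way:
1. the scoop is carried over the tray with both nuts in it (height (world z) of scoop above 0.035 m and horizontal distance between scoop and empty_cell below 0.16 m and x of nut_a in the frame of scoop between -0.04 and 0.03 m and y of nut_a in the frame of scoop between -0.025 and 0.025 m and z of nut_a in the frame of scoop between -0.003 and 0.025 m and x of nut_b in the frame of scoop between -0.04 and 0.03 m and y of nut_b in the frame of scoop between -0.025 and 0.025 m and z of nut_b in the frame of scoop between -0.003 and 0.025 m), for 0.1 s.
At the end, for the whole second after the job is handed in: Both nuts lie at rest inside the empty cell (each nut's origin within 40 mm of the cell's centre along the cell's x and y, and less than 30 mm above its floor), and the scoop stands at rest on the bench, upright within 0.15 rad, its underside within 10 mm of the bench's surface (x of nut_a in the frame of empty_cell between -0.04 and 0.04 m and y of nut_a in the frame of empty_cell between -0.04 and 0.04 m and z of nut_a in the frame of empty_cell between -0.005 and 0.03 m and linear speed of each of nut_a, nut_b, scoop below 0.03 m/s and x of nut_b in the frame of empty_cell between -0.04 and 0.04 m and y of nut_b in the frame of empty_cell between -0.04 and 0.04 m and z of nut_b in the frame of empty_cell between -0.005 and 0.03 m and angle between scoop's own z axis and vertical below 0.15 rad and height (world z) of scoop between -0.01 and 0.01 m); the robot touches nothing.
It fails at once if the gripper touches a nut (contact force between the fingers and nut_a above 0.5 N or contact force between the fingers and nut_b above 0.5 N).
It also fails if it takes over 59 s, if anything falls off the work surface, if the arm or the gripper's body presses on something with over 40 N, if the wrist force passes 120 N, or if a joint passes its speed limit or range.

### The arm

A 6-joint arm with a two-finger parallel gripper is mounted at the origin on the work surface. World frame = base frame: x ahead of the robot, y to its left, z up, the work surface at z = 0. Lengths are in m, angles in rad, forces in N, time in s.
With the tool pointing down it reaches from about 0.35 to 0.975 m from the base axis. Payload 4.9 kg.
Tool frame: the origin (TCP) lies on the front face of the gripper's body, between the roots of the fingers; the fingertips stand 73 mm ahead of it and the grasp point (between the pads) lies 54 mm ahead of it; z points along the fingers, y is the line along which they close (so a half turn about z gives the same grasp; the last joint's range is limited). The gripper opens to 85 mm and grips with 20 to 120 N. Pads are 22 mm wide; open, the fingers measure 114 mm over their backs; the gripper's body (76 mm by 85 mm) begins 54 mm behind the grasp point. The pads swing forward as they close: fully open they stand 13 mm farther back than shut.
Start: joints at [1.184, 0.053, 1.613, -0, 1.476, -0.119], TCP at [0.165, 0.603, 0.304] pointing down, gripper open.
Joint ranges: [-3.01, 3.01], [-1.01, 2.22], [0.06, 2.58], [-1.02, 4.17], [0.09, 2.62], [-3.14, 3.14]. Speed limits (rad/s): [2.57, 2.57, 3.14, 3.14, 3.14, 3.14].

### API

Orientations are given as a rotation vector (axis times angle).
In Python, from station import status, imaging, order gives the robot as it stands.
- The arm moves only by the tool arm_command, never from a script. Its argument "increments" is a list of rows, each an object with "slide": the shift along the tool's x, y, z in m, a list of three; "spin": the turn about the tool's z in degrees; "gripper": the opening, from -1 (shut) to 1 (fully open). In form: [{"slide": [x, y, z], "spin": spin, "gripper": gripper}, ...]. A call has 1 to 8 rows; each row is the pose to reach, as a shift and turn from the pose commanded when the call began, along the tool's axes at that moment; what a row does not reach only later rows make up. A row lasts 1/12 s, in which the tool goes at most 41.7 mm and 7.16 degrees, less where a joint would pass 70% of its speed; a pose out of reach is approached as far as the arm can. A call with a gripper value outside its range is refused whole. The fingers move at their own pace and stop on an object; "newtons" is the grip in N (left out, the last holds). Time passes only in rows, so rows that repeat a pose let the fingers close. It gives the time, the measured TCP pose, the force, the opening and the grip force at its end, in the units of the state.
- status.get_obs(): the state, without advancing time (a new reading comes with each control period).
- imaging.get_image(name): name is "side" or "top" or "wrist"; returns a dict with "frame" (420x560x3 uint8, red, green, blue), "vfov" (degrees; the focal length in pixels is half the picture's height over the tangent of half this angle, whatever the lens; pixels are square), "cx", "cy" (the principal point, pixels), "view" (4x4, takes a point from world to camera coordinates); the wrist camera has in their place "mount" (4x4, takes a point from camera to tool coordinates, whose origin is the TCP and whose axes are the flange's). Camera axes: x right, y up, looking along -z (the intrinsics and any distortion apply to the point x, -y, -z); pixel columns grow to the right and rows downward; lengths in m; the calibration is good to about 2 mm. A picture is of the moment at which its call begins: read the wrist's pose just before it. There is no depth.
- order.finish_job(): hands the job in; it is judged then, once.
The state is a dict: "t": time; "q": joint angles; "dq": joint speeds; "effort": joint torques, N m; "tool_pos": TCP position; "tool_rot": TCP orientation; "contact_force": force on the tool from outside, world axes, zero at the start; "wrist_torque": the same for the moment, N m; "opening": finger opening in m; "grip_force": force on a finger pad.
Only numpy, scipy, OpenCV 4.12 (cv2) and the standard library are available. Lean on these libraries where they do the work, as an engineer would, in place of code of your own. Each camera call takes 0.05 s, during which the arm holds its last target. There are 200 camera calls.

## Working session

There is one attempt and no reset: what is moved stays moved. The work goes in short steps, Python scripts to look and compute and a tool call to move; the robot and the scene stay as the last step left them, time stands still between calls to the robot, and variables do not carry over. Pictures are saved under pics/ and viewed, at most 10 in all, crops included, and the job is handed in when it is done.

Besides the shell and the picture viewer there is one more tool, called after ">>>" in YAML: its name, and indented under it one key for each argument. arm_command: Moves the arm, as the interface text tells. Its arguments: {"type":"object","properties":{"increments":{"type":"array","items":{"type":"object","properties":{"slide":{"type":"array","items":{"type":"number"}},"spin":{"type":"number"},"gripper":{"type":"number"}}}},"newtons":{"type":"number"}},"required":["increments"]}

```bash
mkdir -p pics; python3 - <<'E'
from station import status, imaging
import cv2, numpy as np
print(status.get_obs())
ims=[]
for n in ("side","top","wrist"):
    d=imaging.get_image(n); print(n,{k:v for k,v in d.items() if k!='frame'})
    cv2.imwrite(f"pics/{n}0.png",d['frame'][:,:,::-1])
E
```

```text
{'t': 0.0, 'q': array([ 1.18400323e+00,  5.33658749e-02,  1.61426120e+00,  4.09771706e-06,
        1.47598798e+00, -1.19015121e-01]), 'dq': array([-1.33883665e-05,  5.51136047e-04,  1.09632606e-03, -6.74540294e-04,
        8.00998917e-04, -1.16415926e-03]), 'effort': array([ 2.06234348e-03, -3.93664062e+01, -3.70186579e+01,  6.02891100e-05,
        6.72527152e-03, -1.26385405e-05]), 'tool_pos': array([0.16520151, 0.60229475, 0.30267687]), 'tool_rot': array([-4.19301406e-01, -3.11296919e+00,  3.07361404e-03]), 'contact_force': array([ 0.22670662, -1.16406713,  0.40073382]), 'wrist_torque': array([ 0.03581501, -0.00695552,  0.0031714 ]), 'grip_force': 0.0, 'opening': 0.0857724488972442}
side {'vfov': 52.751823453440565, 'cx': 268.87367021929623, 'cy': 207.98039397094263, 'view': array([[-0.76258563, -0.64681361,  0.00976226,  0.43131733],
       [ 0.45356384, -0.52386442,  0.72100341, -0.26485271],
       [-0.46124072,  0.55425465,  0.69286275, -0.5402627 ],
       [ 0.        ,  0.        ,  0.        ,  1.        ]])}
top {'vfov': 49.59946673278187, 'cx': 282.0903316878452, 'cy': 208.57046779000285, 'view': array([[ 0.00630713, -0.99978846, -0.01957689,  0.02821593],
       [ 0.99033203,  0.00353212,  0.13867228, -0.51849935],
       [-0.1385738 , -0.02026225,  0.99014481, -0.86573772],
       [ 0.        ,  0.        ,  0.        ,  1.        ]])}
wrist {'vfov': 64.39088031111267, 'cx': 279.64522474847524, 'cy': 216.29105210272107, 'mount': array([[-1.03710198e-03,  9.66091230e-01,  2.58198876e-01,
         6.65305549e-02],
       [ 9.99999449e-01,  9.59754694e-04,  4.25605331e-04,
         3.00919977e-04],
       [ 1.63365994e-04,  2.58199175e-01, -9.66091693e-01,
        -7.08982355e-02],
       [ 0.00000000e+00,  0.00000000e+00,  0.00000000e+00,
         1.00000000e+00]])}
```

View pics/top0.png

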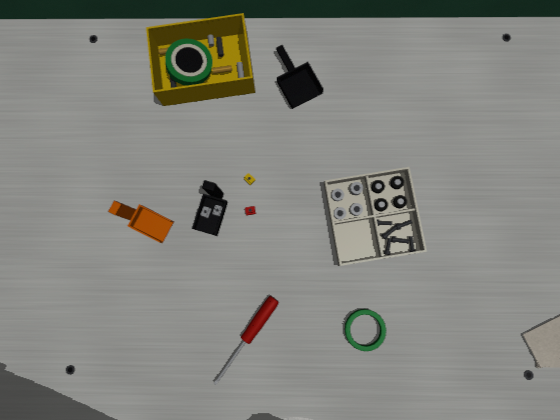

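View pics/side0.png

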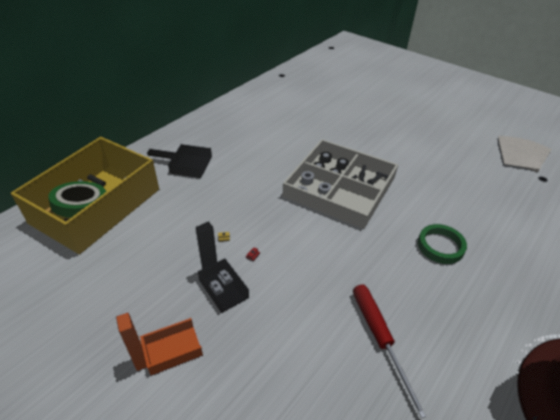

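Candidates in the top view: the black scoop with nuts at (210,210), a wide flat empty black scoop at (300,85), and an orange one at (145,220). Only (210,210) is black, holds two steel nuts and has an upright handle. The empty cell is at (354,240). I'll confirm with one enlarged crop.

```bash
cat > h.py <<'E'
import numpy as np, cv2
from station import status, imaging
from scipy.spatial.transform import Rotation as R
def cam(d,obs=None):
    f=d['frame'].shape[0]/2/np.tan(np.radians(d['vfov'])/2)
    if 'view' in d: M=np.linalg.inv(d['view'])
    else:
        T=np.eye(4);T[:3,:3]=R.from_rotvec(obs['tool_rot']).as_matrix();T[:3,3]=obs['tool_pos'];M=T@d['mount']
    return f,d['cx'],d['cy'],M
def ray(c,p):
    f,cx,cy,M=c; v=M[:3,:3]@np.array([(p[0]-cx)/f,-(p[1]-cy)/f,-1]); return M[:3,3],v/np.linalg.norm(v)
def plane(c,p,z):
    o,v=ray(c,p); return o+v*(z-o[2])/v[2]
def tri(rs):
    A=sum(np.eye(3)-np.outer(v,v) for o,v in rs); b=sum((np.eye(3)-np.outer(v,v))@o for o,v in rs)
    x=np.linalg.solve(A,b); return x,[np.linalg.norm(np.cross(x-o,v)) for o,v in rs]
def proj(c,P):
    f,cx,cy,M=c; q=np.linalg.inv(M)@np.append(P,1); return np.array([cx+f*q[0]/-q[2],cy-f*q[1]/-q[2]])
E
python3 - <<'E'
import cv2,numpy as np
t=cv2.imread('pics/top0.png');s=cv2.imread('pics/side0.png')
a=cv2.resize(t[165:255,180:260],None,fx=5,fy=5,interpolation=2)
b=cv2.resize(s[215:315,185:260],None,fx=4.5,fy=4.5,interpolation=2)
a=np.clip(a.astype(float)*2,0,255).astype('uint8');b=np.clip(b.astype(float)*2,0,255).astype('uint8')
o=np.zeros((450,740,3),'uint8');o[:450,:400]=a;o[:450,400:400+b.shape[1]]=b[:450]
cv2.imwrite('pics/crop1.png',o)
E
```

```text
(no output)
```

View pics/crop1.png

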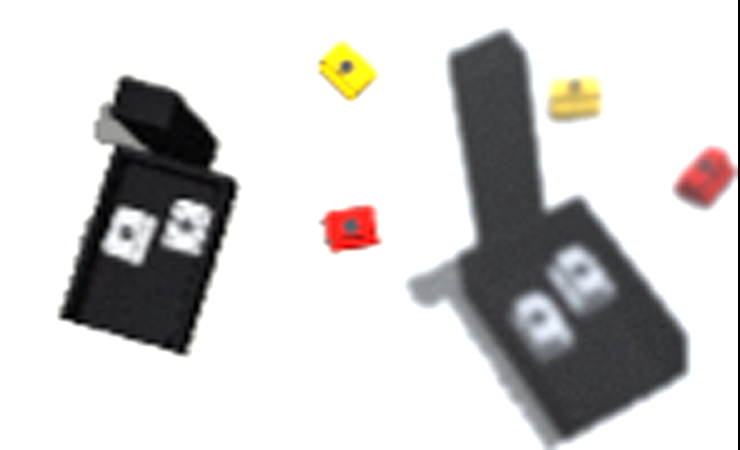

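The crop confirms it. The black pan holds two nuts, at crop (130,233) and (187,225), and has an upright post with its top at about (147,102). The red and yellow nuts lie outside it. Now a rough triangulation.

```bash
python3 - <<'E'
from h import *
np.set_printoptions(precision=4,suppress=True)
t=imaging.get_image('top');s=imaging.get_image('side');ct,cs=cam(t),cam(s)
print('handle top',tri([ray(ct,(209.4,185.4)),ray(cs,(204.6,226.6))]))
l=plane(ct,(192.4,228.6),.024);r=plane(ct,(217.4,235.6),.024);print('lip z24',l,r,np.linalg.norm(l-r))
l=plane(ct,(192.4,228.6),0);r=plane(ct,(217.4,235.6),0);print('lip z0',l,r,np.linalg.norm(l-r))
# tray: white mask
f=t['frame'].astype(int);print(t['frame'][245,350],t['frame'][300,450],t['frame'][172,380])
for p in [(321,183),(408,169),(425,250),(338,265)]: print(plane(ct,p,.035))
print('cell c',plane(ct,(354,240),.004))
o=status.get_obs();print('tool axes',R.from_rotvec(o['tool_rot']).as_matrix())
w=cam(imaging.get_image('wrist'),o);print(proj(w,[.47,.15,.1]),w[3])
E
```

```text
handle top (array([0.5526, 0.1652, 0.101 ]), [np.float64(0.0002576199615083481), np.float64(0.00025761996150822395)])
lip z24 [0.4788 0.2109 0.024 ] [0.465  0.1602 0.024 ] 0.05256995184828374
lip z0 [0.4811 0.2162 0.    ] [0.4669 0.1641 0.    ] 0.05396305679794658
[174 171 158] [140 141 138] [165 161 149]
[ 0.5705 -0.0467  0.035 ]
[ 0.5994 -0.2207  0.035 ]
[ 0.4379 -0.2486  0.035 ]
[ 0.4079 -0.0789  0.035 ]
cell c [ 0.459 -0.115  0.004]
tool axes [[-0.9644  0.2646 -0.0004]
 [ 0.2646  0.9644 -0.0009]
 [ 0.0001 -0.0009 -1.    ]]
[-24.7813 553.2631] [[ 0.2656 -0.9315 -0.2485  0.1012]
 [ 0.9641  0.2563  0.0696  0.6205]
 [-0.0011 -0.2581  0.9661  0.3742]
 [ 0.      0.      0.      1.    ]]
```

View pics/wrist0.png

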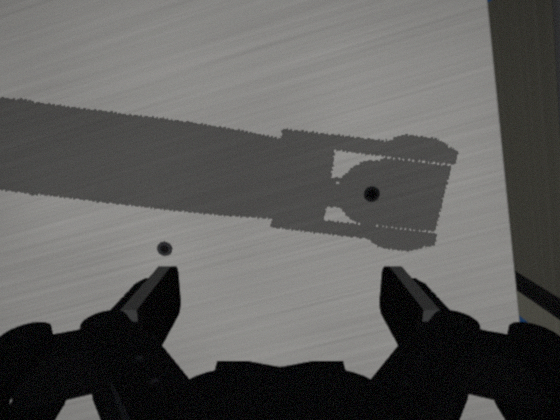

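The wrist view at the start shows only bare bench, a shadow and the fingers; there is no scoop in it. The scoop's yaw is about -15°, which already matches the tool. I'll move above the handle for a closer look.

>>> arm_command:
  increments:
    - {"slide": [-0.245,-0.16,0]}
    - {"slide": [-0.245,-0.16,0]}
    - {"slide": [-0.245,-0.16,0]}
    - {"slide": [-0.245,-0.16,0]}
    - {"slide": [-0.245,-0.16,0]}
    - {"slide": [-0.245,-0.16,0]}
    - {"slide": [-0.245,-0.16,0]}
    - {"slide": [-0.245,-0.16,0]}

```text
validation failed for argument at $.in...
```

>>> arm_command:
  increments:
    - {"slide": [-0.245,-0.16,0]}
    - {"slide": [-0.245,-0.16,0]}
    - {"slide": [-0.245,-0.16,0]}
    - {"slide": [-0.245,-0.16,0]}
    - {"slide": [-0.245,-0.16,0]}
    - {"slide": [-0.245,-0.16,0]}
    - {"slide": [-0.245,-0.16,0]}
    - {"slide": [-0.245,-0.16,0]}

```text
validation failed for argument at $.in...
```

```bash
python3 - <<'E'
from h import *
np.set_printoptions(precision=4,suppress=True)
o=status.get_obs();d=imaging.get_image('wrist');print(o['t'],o['tool_pos'],o['tool_rot'],o['q'])
cv2.imwrite('pics/w1.png',d['frame'][:,:,::-1])
E
```

```text
0.3 [0.1653 0.6026 0.3035] [-0.4193 -3.1133  0.0011] [ 1.184   0.053   1.6133 -0.      1.476  -0.119 ]
```

View pics/w1.png

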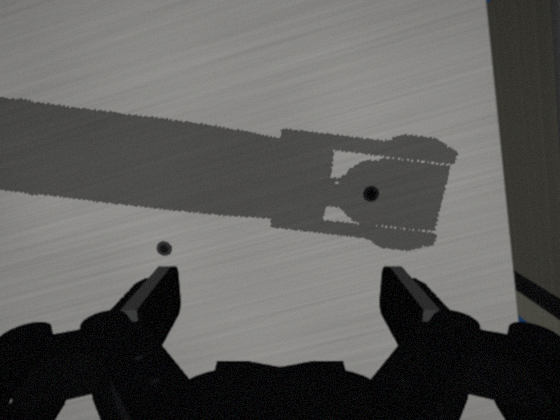

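The arm did not move and the view is unchanged; the rows need every key.

>>> arm_command:
  increments:
    - {"slide": [-0.245,-0.16,0.0],"spin": 0,"gripper": 1}
    - {"slide": [-0.245,-0.16,0.0],"spin": 0,"gripper": 1}
    - {"slide": [-0.245,-0.16,0.0],"spin": 0,"gripper": 1}
    - {"slide": [-0.245,-0.16,0.0],"spin": 0,"gripper": 1}
    - {"slide": [-0.245,-0.16,0.0],"spin": 0,"gripper": 1}
    - {"slide": [-0.245,-0.16,0.0],"spin": 0,"gripper": 1}
    - {"slide": [-0.245,-0.16,0.0],"spin": 0,"gripper": 1}
    - {"slide": [-0.245,-0.16,0.0],"spin": 0,"gripper": 1}

```text
t: 1.02
tool_pos: [0.363, 0.3793, 0.3041]
tool_rot: [0.43, 3.109, -0.002]
contact_force: [-0.6, 0.3, -0.0]
opening: 0.0857
grip_force: 0.0
```

>>> arm_command:
  increments:
    - {"slide": [-0.245,-0.16,0.0],"spin": 0,"gripper": 1}
    - {"slide": [-0.245,-0.16,0.0],"spin": 0,"gripper": 1}
    - {"slide": [-0.245,-0.16,0.0],"spin": 0,"gripper": 1}
    - {"slide": [-0.245,-0.16,0.0],"spin": 0,"gripper": 1}
    - {"slide": [-0.245,-0.16,0.0],"spin": 0,"gripper": 1}
    - {"slide": [-0.245,-0.16,0.0],"spin": 0,"gripper": 1}
    - {"slide": [-0.245,-0.16,0.0],"spin": 0,"gripper": 1}
    - {"slide": [-0.245,-0.16,0.0],"spin": 0,"gripper": 1}

```text
t: 1.68
tool_pos: [0.5566, 0.1598, 0.3039]
tool_rot: [0.429, 3.11, -0.003]
contact_force: [-0.5, 0.0, -0.1]
opening: 0.0853
grip_force: 0.0
```

```bash
python3 - <<'E'
from h import *
np.set_printoptions(precision=4,suppress=True)
o=status.get_obs();d=imaging.get_image('wrist');print(o['t'],o['tool_pos'],o['tool_rot'],o['q'])
cv2.imwrite('pics/w2.png',d['frame'][:,:,::-1]); np.savez('w2.npz',**d,**{k:o[k] for k in('tool_pos','tool_rot')})
g=np.clip(d['frame'][:,:,::-1].astype(float)*1.8,0,255).astype('uint8')
cv2.imwrite('pics/w2b.png',cv2.resize(g,(800,600),interpolation=2))
E
```

```text
1.6833 [0.5566 0.1598 0.3039] [ 0.4288  3.1101 -0.003 ] [ 0.152  -0.0563  1.7218 -0.0025  1.4747 -1.1445]
```

View pics/w2b.png

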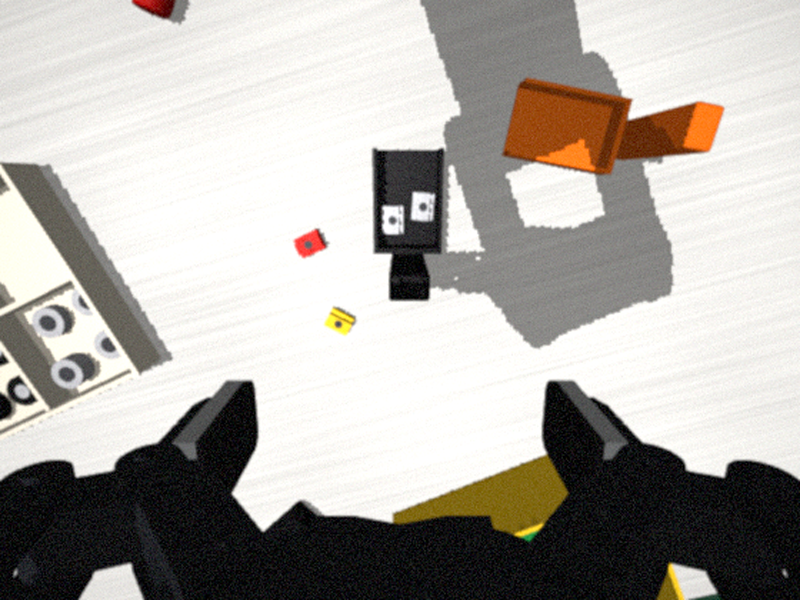

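The wrist view shows the scoop square to the tool: handle-top face centre at about (409,288) of 800×600, lip wall ends at (373,149) and (444,149), pan back at (373,254) and (445,252), both nuts inside.

```bash
python3 - <<'E'
from h import *
np.set_printoptions(precision=4,suppress=True)
o=dict(np.load('w2.npz'));d={k:o[k] for k in('frame','vfov','cx','cy','mount')}
w=cam(d,o);k=.7;Rm=R.from_rotvec(o['tool_rot']).as_matrix()
t=imaging.get_image('top');s=imaging.get_image('side');ct,cs=cam(t),cam(s)
h=(409*k,288*k)
P,e=tri([ray(w,h),ray(ct,(209.4,185.4)),ray(cs,(204.6,226.6))]);print('handle top',P,e)
Pz=plane(w,h,.105)
for n,P in(('tri',P),('wrist z.105',Pz)): print(n,P,'in tool',Rm.T@(P-o['tool_pos']))
q=[plane(w,(x*k,y*k),.024) for x,y in((373,149),(444,149),(445,252),(373,254))]
for a in q: print(a,Rm.T@(a-o['tool_pos']))
ax=(q[2]+q[3]-q[0]-q[1])/2;print('yaw scoop x',np.degrees(np.arctan2(ax[1],ax[0])),np.linalg.norm(ax),'tool -x',np.degrees(np.arctan2(-Rm[1,0],-Rm[0,0])))
# tray: bright warm (R-B) mask in top view
f=t['frame'].astype(int);m=((f[:,:,0]-f[:,:,2]>7)&(f[:,:,0]>90)).astype('uint8')
m=cv2.morphologyEx(m,cv2.MORPH_CLOSE,np.ones((9,9)));m=cv2.morphologyEx(m,cv2.MORPH_OPEN,np.ones((5,5)))
c,_=cv2.findContours(m,0,2)
for a in c:
    A=cv2.contourArea(a);r=cv2.minAreaRect(a)
    if A>3000: print(A,r,cv2.approxPolyDP(cv2.convexHull(a),4,True)[:,0].tolist())
a=cv2.resize(np.clip(t['frame'][155:275,310:435,::-1].astype(float)*1.4,0,255).astype('uint8'),None,fx=4.5,fy=4.5,interpolation=2)
cv2.imwrite('pics/tray.png',a)
E
```

```text
handle top [0.5525 0.1657 0.1012] [np.float64(0.000912861156926206), np.float64(0.0007198902406907789), np.float64(0.00028455550425374887)]
tri [0.5525 0.1657 0.1012] in tool [0.006  0.0049 0.2027]
wrist z.105 [0.5518 0.1668 0.105 ] in tool [0.007  0.0057 0.1989]
[0.4669 0.1656 0.024 ] [ 0.0886 -0.0183  0.2797]
[0.4804 0.2133 0.024 ] [0.0885 0.0314 0.2797]
[0.5506 0.1961 0.024 ] [0.0163 0.0338 0.2798]
[0.5376 0.1445 0.024 ] [ 0.0149 -0.0194  0.2799]
yaw scoop x -15.201143853226545 0.0729759166171802 tool -x -15.701777439705069
7547.0 ((375.16278076171875, 215.5889129638672), (88.1091537475586, 89.557373046875), 79.99201965332031) [[409, 167], [426, 251], [339, 265], [325, 180]]
39004.5 ((162.39962768554688, 218.2918243408203), (402.5626220703125, 197.97384643554688), 87.1844482421875) [[243, 13], [255, 92], [179, 419], [109, 419], [64, 225], [59, 74], [148, 26]]
```

View pics/tray.png

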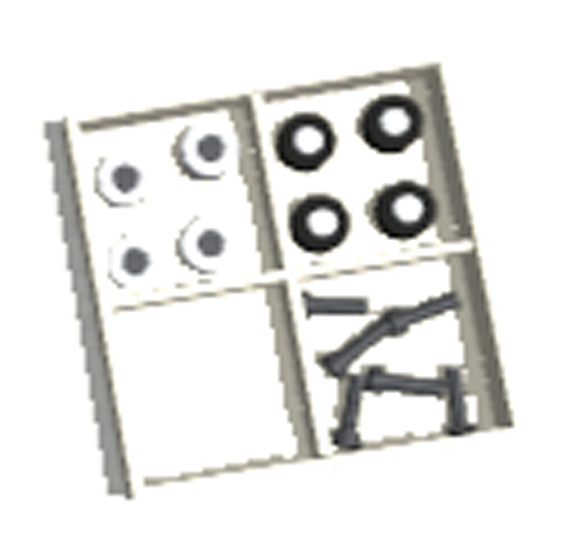

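The crop shows the rim corners at about (65,122), (440,65), (513,427) and (130,497). The divider cross is at (283,278) and the empty cell is at lower left.

```bash
python3 - <<'E'
from h import *
np.set_printoptions(precision=4,suppress=True)
t=imaging.get_image('top');ct=cam(t)
q=np.array([plane(ct,(310+x/4.5,155+y/4.5),.035) for x,y in((65,122),(440,65),(513,427),(130,497),(283,278))])
print(q,[np.linalg.norm(q[i]-q[(i+1)%4]) for i in range(4)])
c=q[:4].mean(0);u=(q[0]+q[1]-q[2]-q[3]);u/=np.linalg.norm(u);v=(q[0]+q[3]-q[1]-q[2]);v/=np.linalg.norm(v)
yu=np.degrees(np.arctan2(u[1],u[0]));yv=np.degrees(np.arctan2(v[1],v[0]));a=np.radians((yu+yv-90)/2)
u=np.array([np.cos(a),np.sin(a)]);v=np.array([-u[1],u[0]])
print('centre',c,yu,yv,'cell',c[:2]-.042*u+.042*v,'u',u,'v',v)
E
```

```text
[[ 0.5723 -0.0536  0.035 ]
 [ 0.5985 -0.2203  0.035 ]
 [ 0.4381 -0.2467  0.035 ]
 [ 0.407  -0.0806  0.035 ]
 [ 0.5028 -0.1487  0.035 ]] [np.float64(0.16871501483333104), np.float64(0.16253485153241512), np.float64(0.16891826980124078), np.float64(0.1674880051613974)]
centre [ 0.504  -0.1503  0.035 ] 9.310510581521099 99.77674329698507 cell [ 0.4556 -0.1158] u [0.9862 0.1658] v [-0.1658  0.9862]
```

>>> arm_command:
  increments:
    - {"slide": [0.0055,0.006,0.0],"spin": 57,"gripper": 1}
    - {"slide": [0.0055,0.006,0.0],"spin": 57,"gripper": 1}
    - {"slide": [0.0055,0.006,0.0],"spin": 57,"gripper": 1}
    - {"slide": [0.0055,0.006,0.0],"spin": 57,"gripper": 1}
    - {"slide": [0.0055,0.006,0.0],"spin": 57,"gripper": 1}
    - {"slide": [0.0055,0.006,0.0],"spin": 57,"gripper": 1}
    - {"slide": [0.0055,0.006,0.0],"spin": 57,"gripper": 1}
    - {"slide": [0.0055,0.006,0.0],"spin": 57,"gripper": 1}

```text
t: 2.55
tool_pos: [0.5484, 0.1735, 0.304]
tool_rot: [-1.858, -2.533, -0.0]
contact_force: [1.1, -0.5, -1.0]
opening: 0.0851
grip_force: 0.0
```

>>> arm_command:
  increments:
    - {"slide": [0,0,0.0],"spin": 57,"gripper": 1}
    - {"slide": [0,0,0.0],"spin": 57,"gripper": 1}
    - {"slide": [0,0,0.0],"spin": 57,"gripper": 1}
    - {"slide": [0,0,0.0],"spin": 57,"gripper": 1}
    - {"slide": [0,0,0.0],"spin": 57,"gripper": 1}
    - {"slide": [0,0,0.0],"spin": 57,"gripper": 1}
    - {"slide": [0,0,0.0],"spin": 57,"gripper": 1}
    - {"slide": [0,0,0.0],"spin": 57,"gripper": 1}

```text
t: 3.22
tool_pos: [0.5484, 0.1735, 0.304]
tool_rot: [-2.842, -1.339, -0.0]
contact_force: [-0.4, 0.4, -0.4]
opening: 0.0855
grip_force: 0.0
```

>>> arm_command:
  increments:
    - {"slide": [0,0,0.0],"spin": 57,"gripper": 1}
    - {"slide": [0,0,0.0],"spin": 57,"gripper": 1}
    - {"slide": [0,0,0.0],"spin": 57,"gripper": 1}
    - {"slide": [0,0,0.0],"spin": 57,"gripper": 1}
    - {"slide": [0,0,0.0],"spin": 57,"gripper": 1}
    - {"slide": [0,0,0.0],"spin": 57,"gripper": 1}
    - {"slide": [0,0,0.0],"spin": 57,"gripper": 1}
    - {"slide": [0,0,0.0],"spin": 57,"gripper": 1}

```text
t: 3.88
tool_pos: [0.5484, 0.1735, 0.304]
tool_rot: [-3.136, 0.179, -0.0]
contact_force: [-0.1, 0.1, 0.2]
opening: 0.0851
grip_force: 0.0
```

>>> arm_command:
  increments:
    - {"slide": [0,0,0.0],"spin": 8.5,"gripper": 1}
    - {"slide": [0,0,0.0],"spin": 8.5,"gripper": 1}
    - {"slide": [0,0,0.0],"spin": 8.5,"gripper": 1}
    - {"slide": [0,0,0.0],"spin": 8.5,"gripper": 1}

```text
t: 4.22
tool_pos: [0.549, 0.1726, 0.304]
tool_rot: [-3.116, 0.4, -0.0]
contact_force: [-0.4, -0.9, 0.6]
opening: 0.0853
grip_force: 0.0
```

>>> arm_command:
  increments:
    - {"slide": [0.0053,0.0046,0.04],"spin": 0.6,"gripper": 1}
    - {"slide": [0.0053,0.0046,0.08],"spin": 0.6,"gripper": 1}
    - {"slide": [0.0053,0.0046,0.11],"spin": 0.6,"gripper": 1}
    - {"slide": [0.0053,0.0046,0.14],"spin": 0.6,"gripper": 1}
    - {"slide": [0.0053,0.0046,0.16],"spin": 0.6,"gripper": 1}
    - {"slide": [0.0053,0.0046,0.175],"spin": 0.6,"gripper": 1}
    - {"slide": [0.0053,0.0046,0.185],"spin": 0.6,"gripper": 1}
    - {"slide": [0.0053,0.0046,0.185],"spin": 0.6,"gripper": 1}

```text
t: 4.88
tool_pos: [0.5518, 0.1658, 0.1163]
tool_rot: [3.112, -0.42, -0.007]
contact_force: [0.1, -0.6, -0.6]
opening: 0.0858
grip_force: 0.0
```

>>> arm_command:
  increments:
    - {"slide": [0,0,0],"spin": 0,"gripper": 0}
    - {"slide": [0,0,0],"spin": 0,"gripper": -0.2}
    - {"slide": [0,0,0],"spin": 0,"gripper": -0.35}
    - {"slide": [0,0,0],"spin": 0,"gripper": -0.45}
    - {"slide": [0,0,0],"spin": 0,"gripper": -0.6}
    - {"slide": [0,0,0],"spin": 0,"gripper": -1}
    - {"slide": [0,0,0],"spin": 0,"gripper": -1}
    - {"slide": [0,0,0],"spin": 0,"gripper": -1}
  newtons: 60

```text
t: 5.55
tool_pos: [0.5542, 0.166, 0.1201]
tool_rot: [-3.113, 0.422, -0.003]
contact_force: [-0.7, -0.2, 4.7]
opening: 0.0231
grip_force: 59.2
```

>>> arm_command:
  increments:
    - {"slide": [0,0,-0.004],"spin": 0,"gripper": -1}
    - {"slide": [0,0,-0.012],"spin": 0,"gripper": -1}
    - {"slide": [0,0,-0.024],"spin": 0,"gripper": -1}
    - {"slide": [0,0,-0.038],"spin": 0,"gripper": -1}
    - {"slide": [0,0,-0.052],"spin": 0,"gripper": -1}
    - {"slide": [0,0,-0.065],"spin": 0,"gripper": -1}
    - {"slide": [0,0,-0.075],"spin": 0,"gripper": -1}
    - {"slide": [0,0,-0.08],"spin": 0,"gripper": -1}

```text
t: 6.22
tool_pos: [0.5545, 0.1661, 0.2019]
tool_rot: [-3.112, 0.422, -0.006]
contact_force: [-0.5, 0.6, -1.1]
opening: 0.0232
grip_force: 58.8
```

```bash
python3 - <<'E'
from h import *
a=imaging.get_image('side')['frame'][100:330,120:330,::-1];b=imaging.get_image('top')['frame'][130:270,150:330,::-1]
o=np.zeros((575,800,3),'uint8')
a=cv2.resize(np.clip(a*1.8,0,255).astype('uint8'),None,fx=2.1,fy=2.5,interpolation=2)[:575];a=a;b=cv2.resize(np.clip(b*1.8,0,255).astype('uint8'),(355,276),interpolation=2)
o[:a.shape[0],:a.shape[1]]=a;o[:276,445:]=b;cv2.imwrite('pics/l1.png',o)
E
```

```text
(no output)
```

View pics/l1.png

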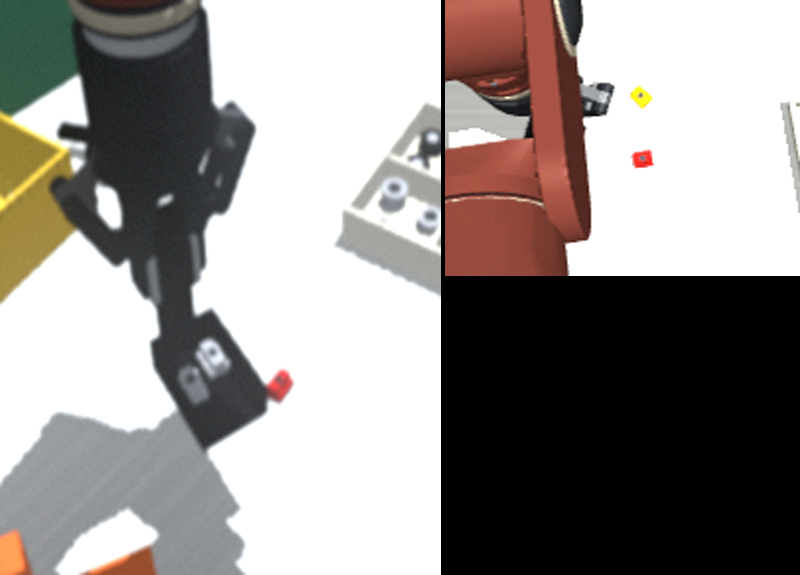

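The side view shows the scoop hanging level from the fingers with both nuts in the pan. I'll carry it smoothly to a spot beside the empty cell, with the lip facing the tray.

>>> arm_command:
  increments:
    - {"slide": [-0.001,0.002,0],"spin": -1.2,"gripper": -1}
    - {"slide": [-0.003,0.006,0],"spin": -4,"gripper": -1}
    - {"slide": [-0.005,0.011,0],"spin": -8,"gripper": -1}
    - {"slide": [-0.009,0.019,0],"spin": -13,"gripper": -1}
    - {"slide": [-0.013,0.027,0],"spin": -18.5,"gripper": -1}
    - {"slide": [-0.017,0.036,0],"spin": -24.5,"gripper": -1}
    - {"slide": [-0.022,0.046,0],"spin": -31,"gripper": -1}
    - {"slide": [-0.027,0.057,0],"spin": -38,"gripper": -1}

```text
t: 6.98
tool_pos: [0.5111, 0.1177, 0.1975]
tool_rot: [-3.078, -0.625, 0.004]
contact_force: [-0.3, -0.3, -0.8]
opening: 0.0229
grip_force: 58.8
```

>>> arm_command:
  increments:
    - {"slide": [-0.007,0.0035,0],"spin": -5,"gripper": -1}
    - {"slide": [-0.014,0.007,0],"spin": -10,"gripper": -1}
    - {"slide": [-0.021,0.0105,0],"spin": -15,"gripper": -1}
    - {"slide": [-0.028,0.014,0],"spin": -20,"gripper": -1}
    - {"slide": [-0.035,0.0175,0],"spin": -25,"gripper": -1}
    - {"slide": [-0.042,0.021,0],"spin": -30,"gripper": -1}
    - {"slide": [-0.049,0.0245,0],"spin": -35,"gripper": -1}
    - {"slide": [-0.056,0.028,0],"spin": -40,"gripper": -1}

```text
t: 7.65
tool_pos: [0.4702, 0.0705, 0.1975]
tool_rot: [-2.679, -1.637, 0.003]
contact_force: [0.2, 0.2, -1.5]
opening: 0.0237
grip_force: 58.8
```

>>> arm_command:
  increments:
    - {"slide": [-0.011,-0.002,0],"spin": -6,"gripper": -1}
    - {"slide": [-0.021,-0.0045,0],"spin": -12,"gripper": -1}
    - {"slide": [-0.031,-0.0065,0],"spin": -18,"gripper": -1}
    - {"slide": [-0.04,-0.0085,0],"spin": -24,"gripper": -1}
    - {"slide": [-0.048,-0.01,0],"spin": -29,"gripper": -1}
    - {"slide": [-0.055,-0.0115,0],"spin": -33,"gripper": -1}
    - {"slide": [-0.059,-0.0125,0],"spin": -36,"gripper": -1}
    - {"slide": [-0.061,-0.013,0],"spin": -36.9,"gripper": -1}

```text
t: 8.32
tool_pos: [0.4305, 0.0223, 0.1976]
tool_rot: [-2.028, -2.397, 0.002]
contact_force: [0.3, 0.7, -1.6]
opening: 0.0232
grip_force: 58.8
```

>>> arm_command:
  increments:
    - {"slide": [0,0,0],"spin": 0,"gripper": -1}
    - {"slide": [0,0,0],"spin": 0,"gripper": -1}
    - {"slide": [0,0,0],"spin": 0,"gripper": -1}

```text
t: 8.57
tool_pos: [0.4316, 0.0228, 0.1986]
tool_rot: [-2.031, -2.396, 0.0]
contact_force: [0.0, 0.3, -2.7]
opening: 0.0235
grip_force: 58.8
```

>>> arm_command:
  increments:
    - {"slide": [0,0,0.005],"spin": 0,"gripper": -1}
    - {"slide": [0,0,0.015],"spin": 0,"gripper": -1}
    - {"slide": [0,0,0.028],"spin": 0,"gripper": -1}
    - {"slide": [0,0,0.042],"spin": 0,"gripper": -1}
    - {"slide": [0,0,0.054],"spin": 0,"gripper": -1}
    - {"slide": [0,0,0.062],"spin": 0,"gripper": -1}
    - {"slide": [0,0,0.066],"spin": 0,"gripper": -1}
    - {"slide": [0,0,0.066],"spin": 0,"gripper": -1}
  newtons: 30

```text
t: 9.23
tool_pos: [0.4308, 0.0228, 0.1314]
tool_rot: [-2.029, -2.395, 0.002]
contact_force: [-0.0, -0.1, -1.6]
opening: 0.0233
grip_force: 58.8
```

>>> arm_command:
  increments:
    - {"slide": [-0.003,0,0],"spin": 0,"gripper": -1}
    - {"slide": [-0.007,0,0],"spin": 0,"gripper": -1}
    - {"slide": [-0.01,0,0],"spin": 0,"gripper": -1}
    - {"slide": [-0.011,0,0],"spin": 0,"gripper": -1}
    - {"slide": [-0.011,0,0],"spin": 0,"gripper": -1}

```text
t: 9.65
tool_pos: [0.4338, 0.0114, 0.1335]
tool_rot: [2.031, 2.396, 0.001]
contact_force: [-0.1, 0.3, -1.7]
opening: 0.0233
grip_force: 58.8
```

>>> arm_command:
  increments:
    - {"slide": [-0.002,0,0],"spin": 0,"gripper": -1}
    - {"slide": [-0.004,0,0],"spin": 0,"gripper": -1}
    - {"slide": [-0.004,0,0],"spin": 0,"gripper": -1}

```text
t: 9.9
tool_pos: [0.4342, 0.0076, 0.133]
tool_rot: [2.031, 2.397, 0.0]
contact_force: [0.0, 0.6, -1.3]
opening: 0.0233
grip_force: 58.8
```

>>> arm_command:
  increments:
    - {"slide": [-0.002,0,0],"spin": 0,"gripper": -1}
    - {"slide": [-0.003,0,0],"spin": 0,"gripper": -1}
    - {"slide": [-0.003,0,0],"spin": 0,"gripper": -1}
  newtons: 30

```text
t: 10.15
tool_pos: [0.4344, 0.0061, 0.1331]
tool_rot: [-2.029, -2.394, -0.004]
contact_force: [-2.4, 7.3, 1.2]
opening: 0.0233
grip_force: 59.2
```

>>> arm_command:
  increments:
    - {"slide": [-0.002,0,-0.001],"spin": 0,"gripper": -1}
    - {"slide": [-0.003,0,-0.002],"spin": 0,"gripper": -1}
    - {"slide": [-0.003,0,-0.002],"spin": 0,"gripper": -1}

```text
t: 10.4
tool_pos: [0.4345, 0.0044, 0.1348]
tool_rot: [-2.027, -2.391, -0.007]
contact_force: [-1.8, 11.8, 1.7]
opening: 0.0231
grip_force: 59.2
```

>>> arm_command:
  increments:
    - {"slide": [-0.002,0,-0.002],"spin": 0,"gripper": -1}
    - {"slide": [-0.004,0,-0.004],"spin": 0,"gripper": -1}
    - {"slide": [-0.006,0,-0.006],"spin": 0,"gripper": -1}
    - {"slide": [-0.008,0,-0.008],"spin": 0,"gripper": -1}
    - {"slide": [-0.008,0,-0.008],"spin": 0,"gripper": -1}
  newtons: 30

```text
t: 10.82
tool_pos: [0.4361, -0.0038, 0.1433]
tool_rot: [-2.028, -2.392, -0.007]
contact_force: [-2.9, 11.1, 3.0]
opening: 0.023
grip_force: 59.5
```

```bash
python3 - <<'E'
from h import *
a=imaging.get_image('side')['frame'][80:300,180:420,::-1]
cv2.imwrite('pics/t1.png',cv2.resize(np.clip(a*1.8,0,255).astype('uint8'),None,fx=2.7,fy=2.7,interpolation=2))
print(status.get_obs()['contact_force'],status.get_obs()['wrist_torque'])
E
```

```text
[-2.52067412 10.32177137  3.85948225] [1.92839108 0.43037332 0.03071024]
```

View pics/t1.png

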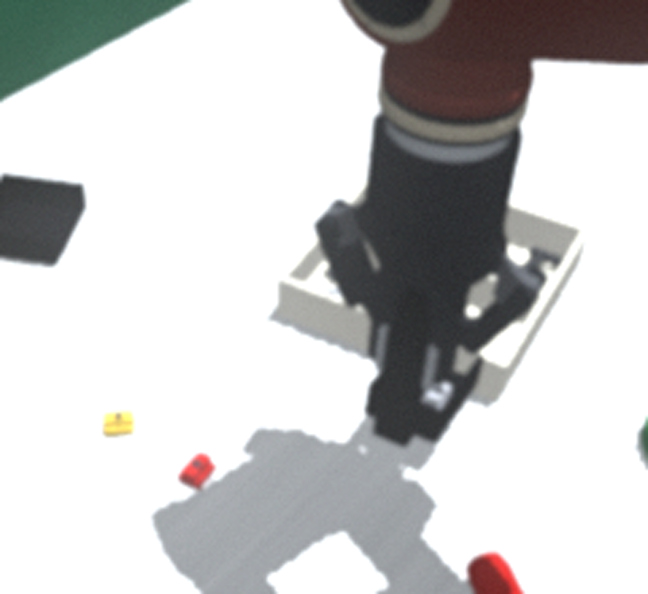

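The scoop pivots in the grip at a steady 11 N, pressed against the tray wall, and a nut is still visible in the pan at (437,395). I'll give it a little more pre-tilt, then lift over the wall.

>>> arm_command:
  increments:
    - {"slide": [-0.002,0,-0.002],"spin": 0,"gripper": -1}
    - {"slide": [-0.004,0,-0.004],"spin": 0,"gripper": -1}
    - {"slide": [-0.006,0,-0.006],"spin": 0,"gripper": -1}
    - {"slide": [-0.006,0,-0.006],"spin": 0,"gripper": -1}

```text
t: 11.2
tool_pos: [0.437, -0.0101, 0.1491]
tool_rot: [-2.028, -2.392, -0.006]
contact_force: [-2.1, 8.4, 1.8]
opening: 0.0232
grip_force: 59.8
```

>>> arm_command:
  increments:
    - {"slide": [0.006,0,-0.002],"spin": 0,"gripper": -1}
    - {"slide": [0.01,0,-0.008],"spin": 0,"gripper": -1}
    - {"slide": [0.01,0,-0.018],"spin": 0,"gripper": -1}
    - {"slide": [0.01,0,-0.03],"spin": 0,"gripper": -1}
    - {"slide": [0.01,0,-0.04],"spin": 0,"gripper": -1}
    - {"slide": [0.01,0,-0.046],"spin": 0,"gripper": -1}
    - {"slide": [0.01,0,-0.048],"spin": 0,"gripper": -1}

```text
t: 11.78
tool_pos: [0.4366, -0.0023, 0.199]
tool_rot: [2.029, 2.395, 0.002]
contact_force: [0.5, 0.7, -1.1]
opening: 0.0231
grip_force: 59.2
```

```bash
python3 - <<'E'
from h import *
s=imaging.get_image('side');o=status.get_obs();print(o['tool_pos'],o['contact_force'])
a=s['frame'][60:300,180:420,::-1]
cv2.imwrite('pics/t2.png',cv2.resize(np.clip(a*1.8,0,255).astype('uint8'),None,fx=2.5,fy=2.5,interpolation=2))
# predicted scoop corner pixels for several tilts
c=cam(s);piv=o['tool_pos']-[0,0,.054];psi=np.radians(99.4);X=np.array([np.cos(psi),np.sin(psi),0]);Y=np.array([-X[1],X[0],0]);
f=s['frame'].astype(int);m=f.max(2)<45
for th in (0,5,10,15,20):
    t=np.radians(th)
    out=[]
    for x,y,z in((-.04,.025,0),(-.04,-.025,0),(.05,.012,0)):
        r=np.array([x-.042,z-.066]);xx=r[0]*np.cos(t)-r[1]*np.sin(t);zz=r[0]*np.sin(t)+r[1]*np.cos(t)
        out.append(((proj(c,piv+X*xx+Y*y+[0,0,zz])-[180,60])*2.5).round())
    print(th,*out)
E
```

```text
[ 0.43642192 -0.00223021  0.19854114] [-0.04362476 -0.17528354 -1.37912873]
0 [460. 326.] [394. 302.] [389. 398.]
5 [455. 338.] [389. 314.] [385. 403.]
10 [450. 351.] [384. 326.] [382. 407.]
15 [445. 363.] [379. 338.] [379. 410.]
20 [440. 375.] [374. 349.] [375. 412.]
```

View pics/t2.png

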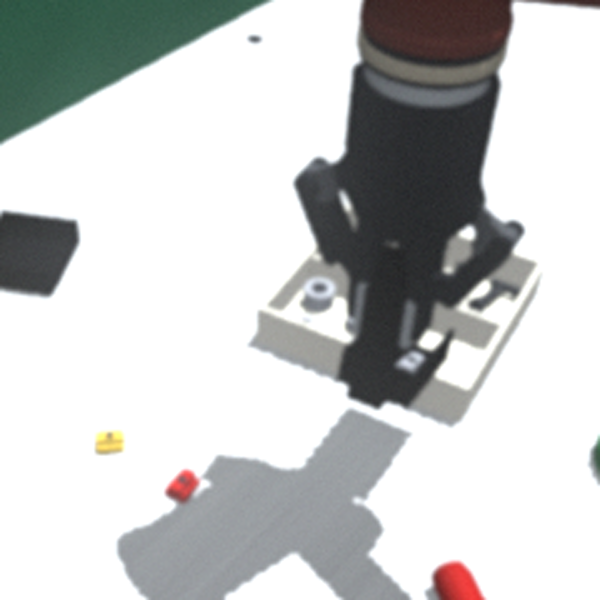

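The view agrees with a tilt of about 12–13°: lip bottom near (447,355), nut still in the pan at (410,358). Next: move over the wall and into the empty cell.

>>> arm_command:
  increments:
    - {"slide": [-0.005,0,0],"spin": 0,"gripper": -1}
    - {"slide": [-0.015,0,0],"spin": 0,"gripper": -1}
    - {"slide": [-0.03,0,0],"spin": 0,"gripper": -1}
    - {"slide": [-0.047,0,0],"spin": 0,"gripper": -1}
    - {"slide": [-0.063,0,0],"spin": 0,"gripper": -1}
    - {"slide": [-0.076,0,0],"spin": 0,"gripper": -1}
    - {"slide": [-0.083,0,0],"spin": 0,"gripper": -1}
    - {"slide": [-0.085,0,0],"spin": 0,"gripper": -1}

```text
t: 12.5
tool_pos: [0.4495, -0.0873, 0.1963]
tool_rot: [-2.033, -2.394, 0.001]
contact_force: [-0.2, 0.0, -1.6]
opening: 0.0232
grip_force: 59.3
```

>>> arm_command:
  increments:
    - {"slide": [0,0,0.004],"spin": 0,"gripper": -1}
    - {"slide": [0,0,0.012],"spin": 0,"gripper": -1}
    - {"slide": [0,0,0.022],"spin": 0,"gripper": -1}
    - {"slide": [0,0,0.031],"spin": 0,"gripper": -1}
    - {"slide": [0,0,0.037],"spin": 0,"gripper": -1}
    - {"slide": [0,0,0.04],"spin": 0,"gripper": -1}
    - {"slide": [0,0,0.04],"spin": 0,"gripper": -1}

```text
t: 13.08
tool_pos: [0.4494, -0.0855, 0.1561]
tool_rot: [-2.029, -2.396, 0.001]
contact_force: [0.1, 0.2, -1.7]
opening: 0.0232
grip_force: 59.3
```

>>> arm_command:
  increments:
    - {"slide": [-0.002,0,0],"spin": 0,"gripper": -1}
    - {"slide": [-0.005,0,0],"spin": 0,"gripper": -1}
    - {"slide": [-0.008,0,0],"spin": 0,"gripper": -1}
    - {"slide": [-0.009,0,0],"spin": 0,"gripper": -1}
    - {"slide": [-0.009,0,0],"spin": 0,"gripper": -1}

```text
t: 13.5
tool_pos: [0.4514, -0.0947, 0.1572]
tool_rot: [-2.031, -2.396, -0.002]
contact_force: [-0.3, 3.7, 0.7]
opening: 0.0233
grip_force: 59.5
```

>>> arm_command:
  increments:
    - {"slide": [-0.003,0,-0.001],"spin": 0,"gripper": -1}
    - {"slide": [-0.006,0,-0.003],"spin": 0,"gripper": -1}
    - {"slide": [-0.01,0,-0.004],"spin": 0,"gripper": -1}
    - {"slide": [-0.014,0,-0.005],"spin": 0,"gripper": -1}
    - {"slide": [-0.018,0,-0.006],"spin": 0,"gripper": -1}
    - {"slide": [-0.022,0,-0.007],"spin": 0,"gripper": -1}
    - {"slide": [-0.027,0,-0.008],"spin": 0,"gripper": -1}
    - {"slide": [-0.027,0,-0.008],"spin": 0,"gripper": -1}

```text
t: 14.17
tool_pos: [0.4566, -0.1206, 0.1671]
tool_rot: [-2.031, -2.396, -0.006]
contact_force: [-2.2, 9.0, 9.4]
opening: 0.0232
grip_force: 60.4
```

>>> arm_command:
  increments:
    - {"slide": [-0.004,0,-0.001],"spin": 0,"gripper": -1}
    - {"slide": [-0.009,0,-0.003],"spin": 0,"gripper": -1}
    - {"slide": [-0.013,0,-0.004],"spin": 0,"gripper": -1}
    - {"slide": [-0.018,0,-0.005],"spin": 0,"gripper": -1}
    - {"slide": [-0.022,0,-0.006],"spin": 0,"gripper": -1}
    - {"slide": [-0.026,0,-0.0065],"spin": 0,"gripper": -1}
    - {"slide": [-0.03,0,-0.007],"spin": 0,"gripper": -1}
    - {"slide": [-0.03,0,-0.007],"spin": 0,"gripper": -1}

```text
t: 14.83
tool_pos: [0.4614, -0.1509, 0.1735]
tool_rot: [2.031, 2.396, 0.004]
contact_force: [-0.5, 5.4, 5.8]
opening: 0.0234
grip_force: 59.1
```

>>> arm_command:
  increments:
    - {"slide": [0.003,0,-0.002],"spin": 0,"gripper": -1}
    - {"slide": [0.008,0,-0.005],"spin": 0,"gripper": -1}
    - {"slide": [0.014,0,-0.009],"spin": 0,"gripper": -1}
    - {"slide": [0.02,0,-0.014],"spin": 0,"gripper": -1}
    - {"slide": [0.025,0,-0.02],"spin": 0,"gripper": -1}
    - {"slide": [0.028,0,-0.028],"spin": 0,"gripper": -1}
    - {"slide": [0.03,0,-0.038],"spin": 0,"gripper": -1}
    - {"slide": [0.03,0,-0.05],"spin": 0,"gripper": -1}

```text
t: 15.5
tool_pos: [0.4554, -0.1209, 0.2227]
tool_rot: [-2.03, -2.397, 0.0]
contact_force: [-0.0, -0.6, -1.7]
opening: 0.023
grip_force: 58.3
```

>>> arm_command:
  increments:
    - {"slide": [0.01,0,-0.02],"spin": 0,"gripper": -1}
    - {"slide": [0.03,0,-0.04],"spin": 0,"gripper": -1}
    - {"slide": [0.06,0,-0.05],"spin": 0,"gripper": -1}
    - {"slide": [0.09,0,-0.05],"spin": 0,"gripper": -1}
    - {"slide": [0.12,0,-0.05],"spin": 0,"gripper": -1}
    - {"slide": [0.14,0,-0.05],"spin": 0,"gripper": -1}
    - {"slide": [0.15,0,-0.05],"spin": 0,"gripper": -1}
    - {"slide": [0.15,0,-0.05],"spin": 0,"gripper": -1}

```text
t: 16.17
tool_pos: [0.4309, 0.0278, 0.2729]
tool_rot: [2.027, 2.399, 0.001]
contact_force: [-0.4, -0.3, -1.3]
opening: 0.0233
grip_force: 58.4
```

```bash
python3 - <<'E'
from h import *
np.set_printoptions(precision=4,suppress=True)
o=status.get_obs();print(o['tool_pos'],o['contact_force'])
C=np.array([.4556,-.1158,.004]);u=np.array([.9862,.1658,0]);v=np.array([-.1658,.9862,0])
for n in('top','side'):
    d=imaging.get_image(n);c=cam(d);f=d['frame'];cv2.imwrite(f'pics/{n}9.png',f[:,:,::-1])
    q=np.array([proj(c,C+a*u*.037+b*v*.037) for a,b in((1,1),(1,-1),(-1,-1),(-1,1))]).astype(np.int32)
    m=np.zeros(f.shape[:2],'uint8');cv2.fillPoly(m,[q],1)
    b=f.astype(int);print(n,'sat/median',np.median(f[m>0],axis=0))
    mm=(m>0)&((b[:,:,0]-b[:,:,2])<6)
    k,l,s,ce=cv2.connectedComponentsWithStats(mm.astype('uint8'))
    for i in range(1,k):
        if s[i,4]>8:
            P=plane(c,ce[i],.012)-C;print(s[i],ce[i],f[l==i].mean(0),'uv',P@u,P@v)
E
```

```text
[0.4309 0.0278 0.2729] [-0.4363 -0.3135 -1.349 ]
top sat/median [202. 199. 184.]
[337 224   7  37 175] [340.0514 240.64  ] [27.9829 29.2171 30.9943] uv 0.006299781227526138 0.02926008349909972
[367 230   5   9  30] [369.4    233.9667] [130.3333 131.3333 132.6   ] uv 0.010042793352847955 -0.0313779715807551
[369 241   5   8  28] [371.3571 244.6786] [132.4643 133.7857 134.75  ] uv -0.011783088837289344 -0.0312391067073269
side sat/median [90. 90. 88.]
[325 187  52  38 889] [349.297  205.5208] [93.4207 94.0596 91.7818] uv 0.001277834932695064 0.011700054601137573
```

Two grey blobs of nut size lie in the empty cell at u=+10 and -12 mm, v=-31 mm, against the divider. Now I'll level the scoop: touch the lip to the bench and drag backwards.

>>> arm_command:
  increments:
    - {"slide": [0,0,0.02],"spin": 0,"gripper": -1}
    - {"slide": [0,0,0.045],"spin": 0,"gripper": -1}
    - {"slide": [0,0,0.07],"spin": 0,"gripper": -1}
    - {"slide": [0,0,0.09],"spin": 0,"gripper": -1}
    - {"slide": [0,0,0.1],"spin": 0,"gripper": -1}
    - {"slide": [0,0,0.104],"spin": 0,"gripper": -1}
    - {"slide": [0,0,0.104],"spin": 0,"gripper": -1}

```text
t: 16.85
tool_pos: [0.4309, 0.0259, 0.1674]
tool_rot: [-2.032, -2.395, 0.002]
contact_force: [-1.0, -0.6, -1.0]
opening: 0.0236
grip_force: 58.3
```

>>> arm_command:
  increments:
    - {"slide": [0,0,0.002],"spin": 0,"gripper": -0.95}
    - {"slide": [0,0,0.004],"spin": 0,"gripper": -0.95}
    - {"slide": [0,0,0.006],"spin": 0,"gripper": -0.95}
    - {"slide": [0,0,0.006],"spin": 0,"gripper": -0.95}
  newtons: 25

```text
t: 17.18
tool_pos: [0.4313, 0.0266, 0.1624]
tool_rot: [2.03, 2.396, 0.001]
contact_force: [-0.5, 0.1, -1.4]
opening: 0.0234
grip_force: 58.3
```

>>> arm_command:
  increments:
    - {"slide": [0,0,0.002],"spin": 0,"gripper": -0.95}
    - {"slide": [0,0,0.004],"spin": 0,"gripper": -0.95}
    - {"slide": [0,0,0.006],"spin": 0,"gripper": -0.95}
    - {"slide": [0,0,0.006],"spin": 0,"gripper": -0.95}

```text
t: 17.52
tool_pos: [0.4307, 0.0267, 0.1554]
tool_rot: [-2.03, -2.397, 0.001]
contact_force: [-1.1, 0.1, -0.5]
opening: 0.0231
grip_force: 58.3
```

>>> arm_command:
  increments:
    - {"slide": [0,0,0.002],"spin": 0,"gripper": -0.95}
    - {"slide": [0,0,0.003],"spin": 0,"gripper": -0.95}
    - {"slide": [0,0,0.004],"spin": 0,"gripper": -0.95}
    - {"slide": [0,0,0.004],"spin": 0,"gripper": -0.95}

```text
t: 17.85
tool_pos: [0.431, 0.0266, 0.1518]
tool_rot: [-2.031, -2.397, 0.0]
contact_force: [-0.8, 0.1, -0.7]
opening: 0.0229
grip_force: 58.5
```

```bash
python3 - <<'E'
from h import *
s=imaging.get_image('side');o=status.get_obs();print(o['tool_pos'],o['contact_force'])
c=cam(s);piv=o['tool_pos']-[0,0,.054];psi=np.radians(99.4);X=np.array([np.cos(psi),np.sin(psi),0]);Y=np.array([-X[1],X[0],0])
f=s['frame'].astype(int);m=((f.max(2)<45)).astype('uint8')
p=proj(c,piv).astype(int);print('piv px',p)
# dark mask extents below the pivot
for r in range(p[1],p[1]+60,4):
    x=np.flatnonzero(m[r,p[0]-60:p[0]+60]);print(r,(x.min()+p[0]-60,x.max()+p[0]-60,len(x)) if len(x) else None)
for th in (0,20,30,40,50,60):
    t=np.radians(th);out=[]
    for x,y,z in((-.04,.025,0),(-.04,-.025,0),(-.04,.025,.024),(.05,.012,0),(.05,-.012,0)):
        r=np.array([x-.042,z-.066]);xx=r[0]*np.cos(t)-r[1]*np.sin(t);zz=r[0]*np.sin(t)+r[1]*np.cos(t)
        out.append(tuple(proj(c,piv+X*xx+Y*y+[0,0,zz]).round().astype(int).tolist()))
    print(th,*out)
E
```

```text
[0.43100239 0.02660506 0.15187762] [ 0.02131266  0.50835557 -1.16164597]
piv px [324 216]
216 (np.int64(315), np.int64(351), 31)
220 (np.int64(313), np.int64(340), 23)
224 (np.int64(312), np.int64(338), 21)
228 (np.int64(311), np.int64(335), 18)
232 (np.int64(309), np.int64(323), 15)
236 (np.int64(308), np.int64(322), 15)
240 (np.int64(300), np.int64(320), 21)
244 (np.int64(299), np.int64(319), 21)
248 (np.int64(297), np.int64(320), 24)
252 (np.int64(299), np.int64(335), 37)
256 (np.int64(304), np.int64(333), 30)
260 (np.int64(315), np.int64(331), 17)
264 None
268 None
272 None
0 (354, 220) (328, 210) (356, 210) (325, 250) (312, 245)
20 (346, 239) (320, 228) (349, 227) (320, 257) (306, 251)
30 (341, 248) (316, 237) (346, 236) (317, 258) (304, 252)
40 (337, 257) (311, 245) (342, 244) (315, 259) (301, 253)
50 (332, 265) (306, 253) (338, 252) (314, 258) (300, 252)
60 (328, 271) (301, 259) (334, 259) (312, 256) (298, 250)
```

>>> arm_command:
  increments:
    - {"slide": [0,0,0.002],"spin": 0,"gripper": -0.95}
    - {"slide": [0,0,0.004],"spin": 0,"gripper": -0.95}
    - {"slide": [0,0,0.005],"spin": 0,"gripper": -0.95}
    - {"slide": [0,0,0.005],"spin": 0,"gripper": -0.95}

```text
t: 18.23
tool_pos: [0.4324, 0.0264, 0.1512]
tool_rot: [2.03, 2.397, 0.0]
contact_force: [-8.3, 0.5, 22.0]
opening: 0.0234
grip_force: 60.7
```

>>> arm_command:
  increments:
    - {"slide": [0,0,0.002],"spin": 0,"gripper": -0.95}
    - {"slide": [0,0,0.004],"spin": 0,"gripper": -0.95}
    - {"slide": [0,0,0.005],"spin": 0,"gripper": -0.95}
    - {"slide": [0,0,0.005],"spin": 0,"gripper": -0.95}

```text
t: 18.57
tool_pos: [0.4355, 0.0262, 0.1507]
tool_rot: [2.026, 2.392, 0.007]
contact_force: [-10.8, 1.1, 37.3]
opening: 0.0235
grip_force: 62.0
```

>>> arm_command:
  increments:
    - {"slide": [0.003,0,-0.002],"spin": 0,"gripper": -0.95}
    - {"slide": [0.006,0,-0.003],"spin": 0,"gripper": -0.95}
    - {"slide": [0.009,0,-0.003],"spin": 0,"gripper": -0.95}
    - {"slide": [0.012,0,-0.003],"spin": 0,"gripper": -0.95}
    - {"slide": [0.015,0,-0.003],"spin": 0,"gripper": -0.95}
    - {"slide": [0.015,0,-0.003],"spin": 0,"gripper": -0.95}

```text
t: 19.07
tool_pos: [0.4312, 0.0408, 0.1487]
tool_rot: [2.025, 2.392, 0.004]
contact_force: [-0.9, -2.4, 12.2]
opening: 0.0232
grip_force: 56.3
```

>>> arm_command:
  increments:
    - {"slide": [0.003,0,0.001],"spin": 0,"gripper": -0.95}
    - {"slide": [0.006,0,0.003],"spin": 0,"gripper": -0.95}
    - {"slide": [0.009,0,0.004],"spin": 0,"gripper": -0.95}
    - {"slide": [0.012,0,0.005],"spin": 0,"gripper": -0.95}
    - {"slide": [0.015,0,0.006],"spin": 0,"gripper": -0.95}
    - {"slide": [0.015,0,0.006],"spin": 0,"gripper": -0.95}

```text
t: 19.57
tool_pos: [0.4289, 0.0565, 0.1431]
tool_rot: [2.027, 2.393, 0.007]
contact_force: [-1.7, 2.2, 14.7]
opening: 0.0231
grip_force: 51.7
```

```bash
cat > look.py <<'E'
from h import *
s=imaging.get_image('side');o=status.get_obs();print(o['tool_pos'],o['contact_force'])
c=cam(s);piv=o['tool_pos']-[0,0,.054];psi=np.radians(99.4);X=np.array([np.cos(psi),np.sin(psi),0]);Y=np.array([-X[1],X[0],0])
f=s['frame'].astype(int);m=((f.max(2)<45)).astype('uint8')
p=proj(c,piv).astype(int);print('piv px',p)
for r in range(p[1],p[1]+56,4): print(r,''.join('#' if m[r,x] else '.' for x in range(p[0]-40,p[0]+50,2)))
for th in (0,10,20,30,40,50):
    t=np.radians(th);out=[]
    for x,y,z in((-.04,.025,0),(-.04,-.025,0),(-.04,.025,.024),(.05,.012,0),(.05,-.012,0)):
        r=np.array([x-.042,z-.066]);xx=r[0]*np.cos(t)-r[1]*np.sin(t);zz=r[0]*np.sin(t)+r[1]*np.cos(t)
        out.append(tuple((proj(c,piv+X*xx+Y*y+[0,0,zz])-[p[0],0]).round().astype(int).tolist()))
    print(th,*out)
E
python3 look.py
```

```text
[0.42892835 0.05652278 0.14313307] [-1.29521923  2.90830119 14.31028927]
piv px [313 231]
231 ................########.####.####...........
235 ...............########...##.................
239 ...............########...##.................
243 ..............########...##..................
247 .............########........................
251 ..........##########.........................
255 ..........###########........#...............
259 .........####################................
263 ..........##################.................
267 ..........################...................
271 .............###########.....................
275 .............................................
279 .............................................
283 .............................................
0 (32, 233) (6, 222) (34, 224) (2, 265) (-11, 259)
10 (28, 243) (2, 232) (31, 232) (-1, 269) (-14, 263)
20 (24, 253) (-2, 241) (27, 241) (-4, 272) (-18, 266)
30 (19, 262) (-7, 251) (23, 250) (-7, 274) (-20, 268)
40 (14, 271) (-12, 259) (19, 258) (-9, 275) (-23, 268)
50 (10, 279) (-17, 267) (15, 266) (-11, 274) (-25, 268)
```

>>> arm_command:
  increments:
    - {"slide": [0.002,0,0],"spin": 0,"gripper": -0.48}
    - {"slide": [0.004,0,0.001],"spin": 0,"gripper": -0.48}
    - {"slide": [0.006,0,0.002],"spin": 0,"gripper": -0.48}
    - {"slide": [0.008,0,0.003],"spin": 0,"gripper": -0.48}
  newtons: 20

```text
t: 19.95
tool_pos: [0.4277, 0.0638, 0.14]
tool_rot: [2.026, 2.392, 0.006]
contact_force: [-2.0, -0.1, 14.5]
opening: 0.0229
grip_force: 50.2
```

>>> arm_command:
  increments:
    - {"slide": [0.002,0,0],"spin": 0,"gripper": -0.46}
    - {"slide": [0.004,0,0],"spin": 0,"gripper": -0.46}
    - {"slide": [0.006,0,0],"spin": 0,"gripper": -0.46}
    - {"slide": [0.008,0,0],"spin": 0,"gripper": -0.46}

```text
t: 20.28
tool_pos: [0.4253, 0.0712, 0.1381]
tool_rot: [2.026, 2.393, 0.002]
contact_force: [0.6, -2.1, 4.7]
opening: 0.0235
grip_force: 49.3
```

>>> arm_command:
  increments:
    - {"slide": [0.003,0,0.001],"spin": 0,"gripper": -0.45}
    - {"slide": [0.006,0,0.002],"spin": 0,"gripper": -0.45}
    - {"slide": [0.009,0,0.003],"spin": 0,"gripper": -0.45}
    - {"slide": [0.012,0,0.004],"spin": 0,"gripper": -0.45}

```text
t: 20.62
tool_pos: [0.4217, 0.084, 0.1321]
tool_rot: [2.03, 2.397, 0.0]
contact_force: [1.1, -2.0, 3.8]
opening: 0.0237
grip_force: 25.4
```

```bash
python3 look.py
```

```text
[0.42138958 0.08458693 0.13168742] [0.57107655 1.18459846 2.57994528]
piv px [306 249]
249 ................#######..#########...........
253 ...............########...##.................
257 ...............########...##.................
261 .............#########....###..#.............
265 ............##########...######..............
269 ...........###################...............
273 ...........##################................
277 .............##############..................
281 ............##############...................
285 ...............####...###....................
289 .............................................
293 .............................................
297 .............................................
301 .............................................
0 (33, 249) (6, 238) (34, 240) (2, 283) (-12, 277)
10 (29, 259) (3, 248) (31, 248) (-1, 287) (-15, 281)
20 (24, 269) (-2, 257) (28, 257) (-4, 290) (-18, 284)
30 (20, 279) (-6, 266) (24, 266) (-7, 293) (-21, 286)
40 (15, 288) (-11, 275) (20, 275) (-10, 294) (-24, 287)
50 (10, 296) (-17, 283) (16, 283) (-12, 294) (-26, 287)
```

>>> arm_command:
  increments:
    - {"slide": [0.003,0,0.001],"spin": 0,"gripper": -0.45}
    - {"slide": [0.006,0,0.003],"spin": 0,"gripper": -0.45}
    - {"slide": [0.009,0,0.005],"spin": 0,"gripper": -0.45}
    - {"slide": [0.012,0,0.007],"spin": 0,"gripper": -0.45}
    - {"slide": [0.015,0,0.009],"spin": 0,"gripper": -0.45}
    - {"slide": [0.018,0,0.011],"spin": 0,"gripper": -0.45}

```text
t: 21.17
tool_pos: [0.4181, 0.1018, 0.1204]
tool_rot: [-2.03, -2.397, 0.001]
contact_force: [0.6, -1.3, 1.6]
opening: 0.0234
grip_force: 26.6
```

```bash
python3 look.py
```

```text
[0.41773894 0.10230389 0.11988748] [0.80167787 0.88125152 0.63923203]
piv px [300 262]
262 ................####################.........
266 ................#######...#########..........
270 ...............########...#######............
274 ..............########....######.............
278 .............#########....#####..............
282 ..............################...............
286 ...............#############.................
290 ...............############..................
294 .................####........................
298 .............................................
302 .............................................
306 .............................................
310 .............................................
314 .............................................
0 (34, 261) (8, 249) (36, 252) (2, 296) (-11, 289)
10 (30, 271) (4, 259) (32, 260) (-1, 300) (-14, 293)
20 (25, 281) (-1, 268) (29, 269) (-4, 304) (-18, 297)
30 (21, 290) (-5, 278) (25, 278) (-7, 306) (-21, 299)
40 (16, 300) (-11, 287) (21, 287) (-9, 307) (-23, 300)
50 (11, 308) (-16, 295) (17, 295) (-12, 307) (-26, 300)
```

>>> arm_command:
  increments:
    - {"slide": [0.002,0,0.002],"spin": 0,"gripper": -0.45}
    - {"slide": [0.004,0,0.004],"spin": 0,"gripper": -0.45}
    - {"slide": [0.006,0,0.006],"spin": 0,"gripper": -0.45}
    - {"slide": [0.008,0,0.008],"spin": 0,"gripper": -0.45}
    - {"slide": [0.008,0,0.008],"spin": 0,"gripper": -0.45}

```text
t: 21.63
tool_pos: [0.4176, 0.109, 0.1151]
tool_rot: [2.03, 2.398, -0.006]
contact_force: [-7.6, -6.9, 18.7]
opening: 0.0234
grip_force: 26.5
```

```bash
python3 look.py
```

```text
[0.41753082 0.10892095 0.1150826 ] [-7.18495664 -6.66549235 20.63829073]
piv px [297 267]
267 ................####################.........
271 ................#######...########...........
275 ................#######...#######............
279 ...............########...###.##.............
283 ...............########...#####..............
287 ................##############...............
291 ................############.................
295 .................######......................
299 .............................................
303 .............................................
307 .............................................
311 .............................................
315 .............................................
319 .............................................
0 (34, 265) (8, 253) (36, 256) (3, 300) (-11, 294)
10 (30, 275) (4, 263) (33, 265) (-1, 305) (-14, 298)
20 (26, 285) (0, 273) (29, 273) (-4, 308) (-17, 301)
30 (21, 295) (-5, 282) (26, 282) (-7, 311) (-20, 304)
40 (16, 304) (-10, 291) (21, 291) (-9, 312) (-23, 305)
50 (11, 313) (-15, 299) (17, 299) (-11, 312) (-26, 305)
```

>>> arm_command:
  increments:
    - {"slide": [0,0,-0.003],"spin": 0,"gripper": -0.42}
    - {"slide": [0,0,-0.005],"spin": 0,"gripper": -0.4}
    - {"slide": [0,0,-0.005],"spin": 0,"gripper": -0.35}
    - {"slide": [0,0,-0.005],"spin": 0,"gripper": -0.2}
    - {"slide": [0,0,-0.005],"spin": 0,"gripper": 0}
    - {"slide": [0,0,-0.005],"spin": 0,"gripper": 0.4}
    - {"slide": [0,0,-0.005],"spin": 0,"gripper": 0.4}
    - {"slide": [0,0,-0.005],"spin": 0,"gripper": 0.4}

```text
t: 22.35
tool_pos: [0.417, 0.1095, 0.1177]
tool_rot: [-2.031, -2.397, 0.0]
contact_force: [0.4, 0.2, 0.8]
opening: 0.0596
grip_force: 0.0
```

>>> arm_command:
  increments:
    - {"slide": [0,0,-0.01],"spin": 0,"gripper": 0.4}
    - {"slide": [0,0,-0.03],"spin": 0,"gripper": 0.4}
    - {"slide": [0,0,-0.06],"spin": 0,"gripper": 0.4}
    - {"slide": [0,0,-0.09],"spin": 0,"gripper": 0.4}
    - {"slide": [0,0,-0.12],"spin": 0,"gripper": 0.4}
    - {"slide": [0,0,-0.15],"spin": 0,"gripper": 0.4}
    - {"slide": [0,0,-0.18],"spin": 0,"gripper": 0.4}
    - {"slide": [0,0,-0.2],"spin": 0,"gripper": 0.4}

```text
t: 23.02
tool_pos: [0.4176, 0.1095, 0.3224]
tool_rot: [2.028, 2.394, 0.006]
contact_force: [0.3, -0.2, -0.2]
opening: 0.0596
grip_force: 0.0
```

```bash
python3 - <<'E'
from h import *
np.set_printoptions(precision=4,suppress=True)
o=status.get_obs();print(o['t'],o['tool_pos'],o['opening'],o['contact_force'])
s=imaging.get_image('side');c=cam(s);f=s['frame'].astype(int);m=f.max(2)<50
C=np.array([.4175,.109,0])
x0,y0=proj(c,C).astype(int);print(x0,y0)
for r in range(y0-70,y0+25,4): print(r,''.join('#' if m[r,x] else '.' for x in range(x0-50,x0+70,2)))
psi=np.radians(99.4);X=np.array([np.cos(psi),np.sin(psi),0]);Y=np.array([-X[1],X[0],0])
for n,(x,y,z) in dict(lipL=(-.04,.025,0),lipR=(-.04,-.025,0),hbL=(.05,.012,0),hbR=(.05,-.012,0),htL=(.05,.012,.105),htR=(.05,-.012,.105),htf=(.034,.012,.105)).items(): print(n,((proj(c,C+X*(x-.042)+Y*y+[0,0,z])-[x0-50,0])/[2,1]).round(1))
t=imaging.get_image('top');ct=cam(t);g=t['frame'].astype(int)
Cc=np.array([.4556,-.1158,.004]);u=np.array([.9862,.1658,0]);v=np.array([-.1658,.9862,0])
q=np.array([proj(ct,Cc+a*u*.037+b*v*.037) for a,b in((1,1),(1,-1),(-1,-1),(-1,1))]).astype(np.int32)
mk=np.zeros(m.shape,'uint8');cv2.fillPoly(mk,[q],1)
k,l,st,ce=cv2.connectedComponentsWithStats(((mk>0)&(g[:,:,0]-g[:,:,2]<6)).astype('uint8'));print(st[1:,4],ce[1:])
E
```

```text
23.0167 [0.4176 0.1095 0.3224] 0.059579562053063556 [ 0.3043 -0.1671 -0.1518]
295 291
221 ............................................................
225 ............................................................
229 ............................................................
233 ............................................................
237 ............................................................
241 ............................................................
245 ............................................................
249 ........................###.................................
253 .......................########.............................
257 .......................##########...........................
261 .......................###############....#.................
265 .......................###################..................
269 ......................###################...................
273 .....................###################....................
277 ....................###################.....................
281 ....................##################......................
285 .....................###############........................
289 ......................#############.........................
293 .....................#############..........................
297 ........................####................................
301 ............................................................
305 ............................................................
309 ............................................................
313 ............................................................
lipL [ 43.4 263.2]
lipR [ 30.2 251.4]
hbL [ 27.5 298.5]
hbR [ 20.8 291.8]
htL [ 29.7 255.3]
htR [ 22.2 248.5]
htf [ 32.3 247.8]
[28 27] [[369.3571 233.6786]
 [371.4074 244.5926]]
```

```bash
python3 -c "
from station import order
print(order.finish_job())"
```

```text
the job is handed in; nothing more can be done
None
```

I handed the job in at about 23 s: both nuts measured inside the empty cell, and the scoop standing upright on the bench beside the tray, released; no verdict came back.

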